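# Swap the mills and hold the egg box open

### The job

Get the boiled-egg station ready for a guest: the two wooden mills stand in the wrong end wells of their three-well tray, so swap them, each one standing upright and seated in the end well that the other had (the empty middle well may serve as a stopover; keep the egg box shut meanwhile). Then take the egg box's lid by its bar knob, lift it to 45 degrees from shut and finish while still holding it there with the gripper, since it falls shut when let go. Do not knock a mill over, and leave the tongs and jars where they are.

Things in the scene. Friction and masses are not known exactly. Their poses are not given: they have to be found in the camera images.
- egg_lid (a joint): opening angle of the egg box's lid in rad: 0 shut (as it starts), growing as its front edge rises, 0.785 = 45 degrees, stop at 1.75. Nothing but its own weight acts on it (0.25 kg, up to 1.5 N at the knob, tending to shut it below 1.5 rad); it does not stay by itself. Lid: a clear pane 180 x 220 mm, its top face 6 mm above the hinge axis, with thin wooden strips (9 mm above the hinge axis) along front and back, hinged along the back upper rim of the box
- egg_box: open wooden box with boiled eggs in it, fixed, 180 mm (its x) x 220 mm (its y) x 75 mm high, under the lid; origin at the centre of its underside, x from its front (knob side, towards the robot) to its back (hinge side), y along the hinge, z up
- lid_knob (a point): centre of the steel T-bar knob on the lid: a round bar 16 mm thick and 40 mm long, parallel to the hinge, on a 10 mm stem, its centre 38 mm above the lid's top face, 155 mm in front of the hinge axis and 44 mm above it (with the lid shut: 119 mm above the worktop); it turns with the lid: x away from the front edge towards the hinge, y along the bar, z out of the lid. Gripped by its two flat ends the bar can pivot between the fingertips as the lid turns
- lid_hinge (a point): middle of the lid's hinge axis, 75 mm above the worktop; fixed to the box, its axes as the box's; the hinge axis is its y
- tall_mill_mid (a point): centre (half-way up) of the taller wooden mill: 160 mm high, foot 52 mm across, round head 42 mm across between 114 and 151 mm above its foot with a narrow button on top, 0.15 to 0.31 kg; z up its axis. It starts in one end well of the tray
- short_mill_mid (a point): centre (half-way up) of the shorter wooden mill: 140 mm high, foot 52 mm across, round head 42 mm across between 94 and 131 mm above its foot with a narrow button on top, 0.15 to 0.31 kg; z up its axis. It starts in the other end well
- tall_mill: the taller mill; origin at the centre of its underside
- short_mill: the shorter mill; origin at the centre of its underside
- mill_tray_hole0 (a point): mouth centre of one end well of the dark wooden mill tray, which is fixed, 270 x 85 mm and 14 mm high, with three round wells 63 mm wide and 8 mm deep (their floors 6 mm above the worktop) in a row, 90 mm apart; x along the row, y across it, z up. The wells lie roughly one behind the other as the robot sees them; this is the end well nearer the robot
- mill_tray_hole1 (a point): mouth centre of the middle well, empty at the start; axes as above
- mill_tray_hole2 (a point): mouth centre of the end well farther from the robot; axes as above
- egg_tongs: stainless tongs lying on the worktop in front of the egg box, 212 x 64 x 26 mm; origin at the centre of the underside; leave alone
- jam_jar_1_mid (a point): centre (half-way up) of a jam jar 60 mm wide, 75 mm high, behind the work, in line with the gap between tray and egg box; leave alone
- jam_jar_2_mid (a point): centre (half-way up) of a jam jar 59 mm wide, 75 mm high, at the front edge of the worktop; leave alone
Not all that is in view belongs to the job. Leave any green look-alike of the short_mill alone.

How it is judged:
By the outcome, as a careful person would: the job done as asked, in the order asked, and still so for the second after the job is handed in, while the arm keeps its last pose, push and grip.
It also fails if it takes over 66 s, if anything falls off the work surface, if the arm or the gripper's body presses on something with over 40 N, if the wrist force passes 120 N, or if a joint passes its speed limit or range.

### The arm

A 6-joint arm with a two-finger parallel gripper is mounted at the origin on a cart in front of the work surface, level with it; the furniture and walls round the work are solid. World frame = base frame: x ahead of the robot, y to its left, z up, the work surface at z = 0. Lengths are in m, angles in rad, forces in N, time in s.
With the tool pointing down it reaches from about 0.35 to 0.775 m from the base axis. Payload 7.3 kg.
Tool frame: the origin (TCP) lies midway between the tips of the shut fingers; the grasp point (between the pads) lies 19 mm behind it (robot.grip_depth is the z of the grasp point in the tool frame, in m); z points along the fingers, y is the line along which they close (so a half turn about z gives the same grasp; the last joint's range is limited). The gripper opens to 92 mm and grips with 3 to 60 N. Pads are 19 mm wide; open, the fingers measure 130 mm over their backs; the gripper's body (75 mm by 190 mm) begins 47 mm behind the grasp point.
Start: joints at [1.015, 0.342, 1.524, -0, 1.275, -0.146], TCP at [0.209, 0.482, 0.227] pointing down, gripper open.
Joint ranges: [-2.53, 2.53], [-0.77, 2.02], [0.04, 2.7], [-1, 4.14], [0.28, 2.66], [-3.11, 3.11]. Speed limits (rad/s): [2.57, 2.57, 3.14, 3.14, 3.14, 3.14].

### API

Orientations are given as [roll, pitch, yaw] about the fixed x, y, z axes, in that order (R = Rz(yaw) Ry(pitch) Rx(roll)).
In Python, from cell import robot, viewer gives the robot as it stands.
- The arm moves only by the tool step_arm, never from a script. Its argument "increments" is a list of rows, each an object with "delta_pos": the shift along the tool's x, y, z in cm, a list of three; "dr": the turn, a rotation vector about the tool's x, y, z in degrees, a list of three; "fingers": the closure, from -1 (fully open) to 1 (shut), so that 0 is half open. In form: [{"delta_pos": [tx, ty, tz], "dr": [wx, wy, wz], "fingers": fingers}, ...]. A call has exactly 5 rows; each row is the pose to reach, as a shift and turn from the pose commanded when the call began, along the tool's axes at that moment; what a row does not reach only later rows make up. A row lasts 1/8 s, in which the tool goes at most 62.5 mm and 10.7 degrees, less where a joint would pass 70% of its speed; a pose out of reach is approached as far as the arm can. A call with a gripper value outside its range is refused whole. The fingers move at their own pace and stop on an object; "newtons" is the grip in N (left out, the last holds). Time passes only in rows, so rows that repeat a pose let the fingers close, or fill a call up. It gives the time, the measured TCP pose, the force, the opening and the grip force at its end, in the units of the state.
- robot.observe(): the state, without advancing time (a new reading comes with each control period).
- viewer.read_camera(name): name is "scene" or "top"; returns the picture (400x640x3 uint8, red, green, blue); there is no depth.
- viewer.camera_params(name): a dict with "K" (3x3 intrinsics, pixels), "k1" (the pictures are not rectified: a ray, as slopes to the right and down, at radius r is drawn at 1 + k1 r^2 times it, then the intrinsics apply), "T" (4x4, takes a point from camera to world coordinates). Camera axes: x right, y down, z forward; pixel columns grow to the right and rows downward; lengths in m; the calibration is good to about 2 mm. A picture is of the moment at which its call begins. camera_params takes no time and is no camera call.
- robot.hand_in(): hands the job in; it is judged then, once.
The state is a dict: "time": time; "qpos": joint angles; "qvel": joint speeds; "joint_efforts": joint torques, N m; "tool_pos": TCP position; "tool_rot": TCP orientation; "contact_force": force on the tool from outside, world axes, zero at the start; "torque": the same for the moment, N m; "opening": finger opening in m; "grip_force": force on a finger pad.
Only numpy, scipy, OpenCV 4.12 (cv2) and the standard library are available. Lean on these libraries where they do the work, as an engineer would, in place of code of your own. Each camera call takes 0.05 s, during which the arm holds its last target. There are 200 camera calls.

## Working session

There is one attempt and no reset: what is moved stays moved. The work goes in short steps, Python scripts to look and compute and a tool call to move; the robot and the scene stay as the last step left them, time stands still between calls to the robot, and variables do not carry over. Pictures are saved under pics/ and viewed, at most 12 in all, crops included, and the job is handed in when it is done.

Besides the shell and the picture viewer there is one more tool, called after "Emit:" in YAML: its name, and indented under it one key for each argument. step_arm: Moves the arm, as the interface text tells. Its arguments: {"type":"object","properties":{"increments":{"type":"array"},"newtons":{"type":"number"}},"required":["increments"]}

```bash
mkdir -p pics; ls; python3 - <<'E'
from cell import robot, viewer
import cv2,numpy as np
for n in("scene","top"):
    im=viewer.read_camera(n); cv2.imwrite(f"pics/{n}0.png",im[:,:,::-1])
    p=viewer.camera_params(n); print(n,np.round(p["K"],1).tolist(),p["k1"],np.round(p["T"],3).tolist())
print(robot.observe(), robot.grip_depth)
E
```

```text
pics
scene [[412.5, 0.0, 321.9], [0.0, 412.5, 193.4], [0.0, 0.0, 1.0]] 0.008171309644246174 [[0.701, -0.356, 0.618, -0.167], [-0.713, -0.353, 0.606, -0.693], [0.003, -0.865, -0.501, 0.659], [0.0, 0.0, 0.0, 1.0]]
top [[520.0, 0.0, 316.3], [0.0, 520.0, 201.2], [0.0, 0.0, 1.0]] -0.03431376137749478 [[-0.028, -0.98, 0.198, 0.323], [-0.999, 0.032, 0.015, 0.003], [-0.021, -0.198, -0.98, 1.261], [0.0, 0.0, 0.0, 1.0]]
{'time': 0.1, 'qpos': array([ 1.01498677e+00,  3.42637680e-01,  1.52490421e+00,  4.98818053e-05,
        1.27541781e+00, -1.46001295e-01]), 'qvel': array([ 6.12616558e-05, -3.28354487e-03, -2.08049204e-03,  1.31155800e-03,
        1.07711283e-03,  4.02273035e-04]), 'joint_efforts': array([ 1.52310378e-03, -4.32004273e+01, -2.44692600e+01,  7.18910107e-02,
        5.26628271e-02, -5.62435287e-05]), 'tool_pos': array([0.20895236, 0.48123519, 0.22612848]), 'tool_rot': array([-3.14024710e+00, -2.46075365e-04,  2.73176968e+00]), 'contact_force': array([-0.24131599, -0.93633918, -0.40421138]), 'torque': array([-0.01275131,  0.03877071,  0.00608176]), 'grip_force': 0.0, 'opening': 0.09186920944800668} -0.0188
```

View pics/scene0.png

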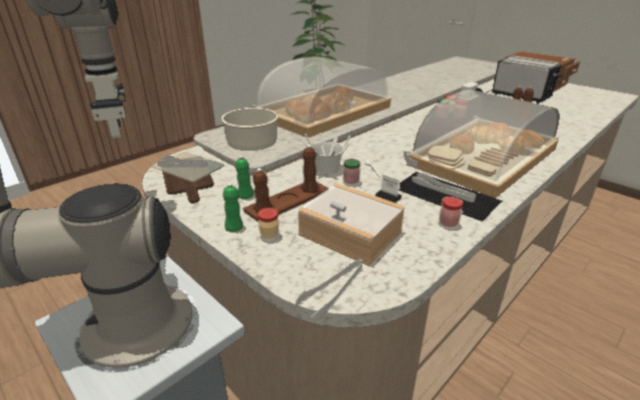

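View pics/top0.png

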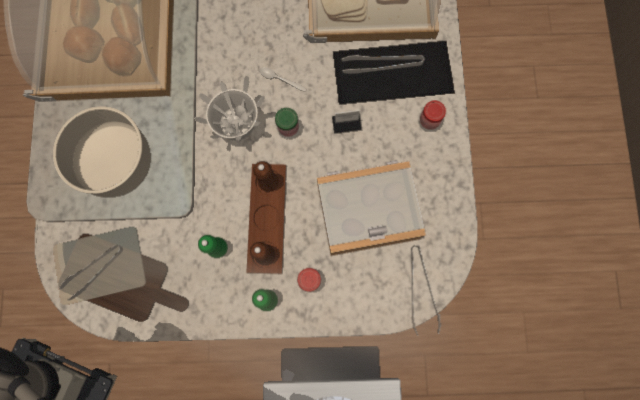

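The pictures show two brown mills in the dark tray: near one at top (261,251) / scene (261,185), far one at top (264,170) / scene (309,165). Look-alikes to be left alone are the green mills at top (209,243) and (263,299) / scene (243,178) and (232,208). The egg box is at top (370,207), with its knob at (377,231). The tongs are at (425,290), and the jars at (287,121), (310,280).

```bash
cat > h.py <<'E'
import cv2,numpy as np
from cell import robot, viewer
P={n:viewer.camera_params(n) for n in("scene","top")}
def ray(n,uv):
    p=P[n];K=np.array(p["K"]);T=np.array(p["T"])
    d=np.array([(uv[0]-K[0,2])/K[0,0],(uv[1]-K[1,2])/K[1,1]]);s=d.copy()
    for _ in range(10): s=d/(1+p["k1"]*(s@s))
    return T[:3,3],T[:3,:3]@np.r_[s,1]
def onz(n,uv,z):
    o,d=ray(n,uv); return o+d*(z-o[2])/d[2]
def tri(a,b):
    o1,d1=ray("scene",a);o2,d2=ray("top",b)
    t=np.linalg.lstsq(np.c_[d1,-d2],o2-o1,rcond=None)[0]
    p,q=o1+t[0]*d1,o2+t[1]*d2
    return (p+q)/2,np.linalg.norm(p-q)
def proj(n,X):
    p=P[n];T=np.array(p["T"]);c=T[:3,:3].T@(np.array(X)-T[:3,3]);s=c[:2]/c[2];s=s*(1+p["k1"]*(s@s))
    return (np.array(p["K"])@np.r_[s,1])[:2]
E
python3 - <<'E'
import cv2,numpy as np
s=cv2.imread("pics/scene0.png");t=cv2.imread("pics/top0.png")
a=cv2.resize(s[135:260,225:415],None,fx=4,fy=4,interpolation=cv2.INTER_CUBIC)
b=cv2.resize(t[150:290,235:435],None,fx=4,fy=4,interpolation=cv2.INTER_CUBIC)
cv2.imwrite("pics/c1.png",a);cv2.imwrite("pics/c2.png",b)
E
```

```text
(no output)
```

View pics/c1.png

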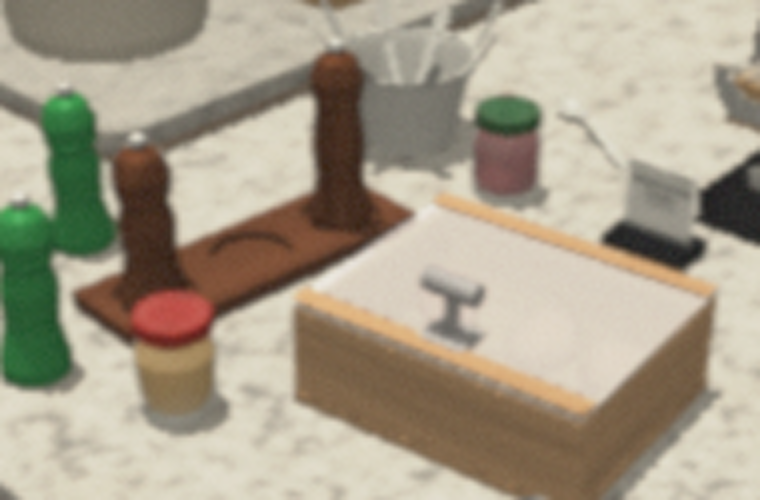

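View pics/c2.png

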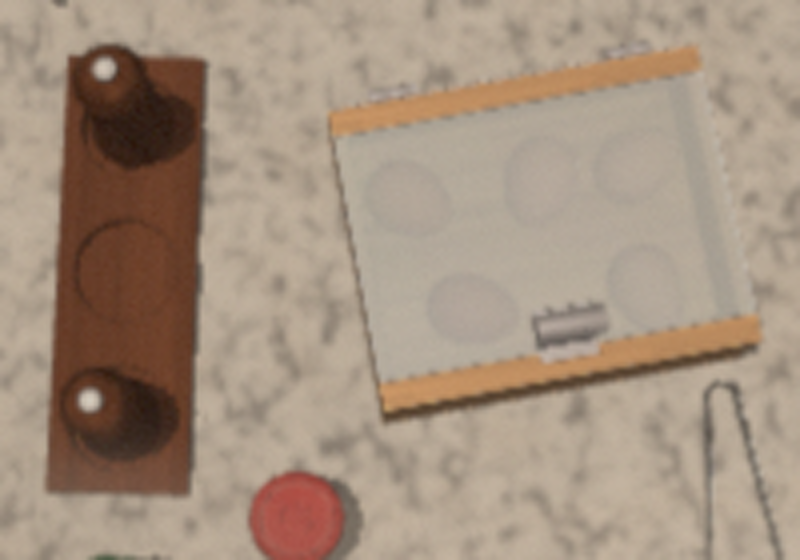

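The crops show the near mill's button at scene (259.5,169.5) / top (257.5,250) and the far one's at scene (309,146.3) / top (261,167.3). The knob bar is at scene (338,206) / top (377.5,231), and the middle well is at top (267,217). Both brown mills stand in the tray, and the green ones are outside it.

```bash
python3 - <<'E'
from h import *
np.set_printoptions(precision=4,suppress=True)
f=lambda c:(235+(c[0]+.5)/4-.5,150+(c[1]+.5)/4-.5)
g=lambda c:(225+(c[0]+.5)/4-.5,135+(c[1]+.5)/4-.5)
print("near",tri(g((138,138)),f((90,400))));print("far",tri(g((336,45)),f((104,69))))
print("knob",tri(g((454,287)),f((571,323))), onz("top",f((571,323)),.119))
print("green",tri(g((22,200)),(263,292)),tri(g((66,90)),(206,239)))
C=[onz("top",f(c),.014)[:2] for c in((69,57),(206,60),(190,494),(47,491))]
c=np.mean(C,0);u=(C[0]+C[1]-C[2]-C[3])/2;print("tray",np.array(C),c,np.linalg.norm(u),np.degrees(np.arctan2(u[1],u[0])))
u/=np.linalg.norm(u)
for k in(-1,0,1):print("well",c+.09*k*u)
print("well1 px",onz("top",f((128,272)),.014))
L=np.array([onz("top",f(c),.084)[:2] for c in((331,112),(699,47),(761,344),(384,415))])
print("lid",L,L.mean(0));w=L[0]-L[1]+L[3]-L[2];print(np.linalg.norm(w)/2,"hinge dir deg",np.degrees(np.arctan2(w[1],w[0])))
print("jar2",onz("top",f((298,518)),.075),"jar1",onz("top",(287,121),.075))
print("tongs",onz("top",f((720,390)),.02))
E
```

```text
near (array([0.4457, 0.152 , 0.1406]), np.float64(0.0014696645140550196))
far (array([0.626 , 0.1407, 0.1587]), np.float64(0.000640602725178744))
knob (array([ 0.4834, -0.1122,  0.1175]), np.float64(0.0003701027101070177)) [ 0.4833 -0.1122  0.119 ]
green (array([0.3501, 0.1442, 0.1321]), np.float64(0.013298162056933896)) (array([0.4709, 0.2676, 0.131 ]), np.float64(0.007503963617103246))
tray [[0.6746 0.1804]
 [0.6697 0.095 ]
 [0.4023 0.1089]
 [0.4065 0.1945]] [0.5383 0.1447] 0.26806795168061415 -3.0043235220589626
well [0.4484 0.1494]
well [0.5383 0.1447]
well [0.6282 0.14  ]
well1 px [0.5377 0.1447 0.014 ]
lid [[ 0.6164  0.0174]
 [ 0.6484 -0.1987]
 [ 0.4728 -0.2229]
 [ 0.4391 -0.0076]] [ 0.5442 -0.1029]
0.21823222404173367 hinge dir deg 98.66739976636981
jar2 [0.3832 0.0428 0.075 ] jar1 [0.7613 0.0866 0.075 ]
tongs [ 0.4542 -0.2089  0.02  ]
```

Triangulated button heights of 0.159 m (far) and 0.141 m (near) make the far mill the tall one and the near mill the short one. The knob height of 0.1175 m, the tray length of 268 mm and the lid width of 218 mm all match the description. The order will be short to middle, tall to near well, short to far well. I start by moving above the short mill with the fingers closing across the tray (yaw 177°).

Emit:
step_arm:
  increments:
    - {"delta_pos": [-5, -3, 0], "dr": [0, 0, -5], "fingers": -1}
    - {"delta_pos": [-10, -6, 0], "dr": [0, 0, -10], "fingers": -1}
    - {"delta_pos": [-15, -9, 0], "dr": [0, 0, -15], "fingers": -1}
    - {"delta_pos": [-20, -12, 0], "dr": [0, 0, -20.5], "fingers": -1}
    - {"delta_pos": [-25, -15, 0], "dr": [0, 0, -20.5], "fingers": -1}
  newtons: 25

```text
time: 0.72
tool_pos: [0.3794, 0.2427, 0.2266]
tool_rot: [3.142, -0.0, 3.091]
contact_force: [0.7, 0.3, 0.3]
opening: 0.0917
grip_force: 0.0
```

```bash
cat > d.py <<'E'
import sys,numpy as np
from scipy.spatial.transform import Rotation as R
from cell import robot
np.set_printoptions(precision=3,suppress=True)
s=robot.observe();A=R.from_euler('xyz',s["tool_rot"])
x,y,z,w=map(float,sys.argv[1:5])
B=R.from_euler('xyz',[np.pi,0,np.radians(w)])
print(s["time"],s["tool_pos"],np.degrees(s["tool_rot"]),"op",s["opening"],"F",s["contact_force"])
print("cm",A.inv().apply(np.array([x,y,z])-s["tool_pos"])*100,"dr",np.degrees((A.inv()*B).as_rotvec()))
E
python3 d.py .446 .1515 .227 177
```

```text
0.725 [0.379 0.243 0.227] [179.998  -0.006 177.09 ] op 0.09173830244542805 F [0.674 0.286 0.277]
cm [-7.116 -8.77  -0.042] dr [ 0.002 -0.006  0.09 ]
```

Emit:
step_arm:
  increments:
    - {"delta_pos": [-2.3, -3, 0], "dr": [0, 0, 0], "fingers": -1}
    - {"delta_pos": [-4.7, -6, 0], "dr": [0, 0, 0], "fingers": -1}
    - {"delta_pos": [-7.1, -8.8, 0], "dr": [0, 0, 0], "fingers": -1}
    - {"delta_pos": [-7.1, -8.8, 3], "dr": [0, 0, 0], "fingers": -1}
    - {"delta_pos": [-7.1, -8.8, 5], "dr": [0, 0, 0], "fingers": -1}

```text
time: 1.35
tool_pos: [0.4447, 0.1521, 0.1754]
tool_rot: [-3.141, -0.002, 3.088]
contact_force: [-0.3, 0.4, -0.7]
opening: 0.0915
grip_force: 0.0
```

```bash
python3 d.py .446 .1515 .0997 177; python3 - <<'E'
from h import *
a=viewer.read_camera("scene")[110:260,200:390,::-1];b=viewer.read_camera("top")[130:280,220:410,::-1]
cv2.imwrite("pics/c3.png",cv2.resize(np.hstack([a,b]),None,fx=2.1,fy=2.1,interpolation=cv2.INTER_CUBIC))
E
```

```text
1.35 [0.445 0.152 0.175] [-179.987   -0.088  176.945] op 0.09154255115222143 F [-0.292  0.351 -0.731]
cm [-0.144 -0.055  7.567] dr [-0.013 -0.088 -0.055]
```

View pics/c3.png

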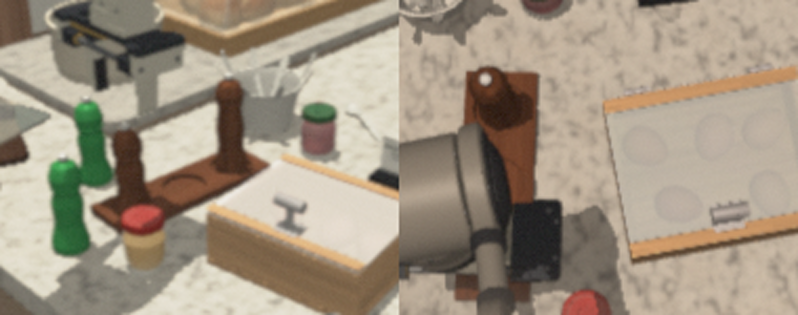

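The picture shows the open fingers straddling the short mill at left crop (127,140), with nothing else under the hand. I'll go down and grip.

Emit:
step_arm:
  increments:
    - {"delta_pos": [-0.1, 0, 2.5], "dr": [0, 0, 0], "fingers": -1}
    - {"delta_pos": [-0.1, 0, 5], "dr": [0, 0, 0], "fingers": -1}
    - {"delta_pos": [-0.1, 0, 7.5], "dr": [0, 0, 0], "fingers": -1}
    - {"delta_pos": [-0.1, 0, 7.5], "dr": [0, 0, 0], "fingers": 1}
    - {"delta_pos": [-0.1, 0, 7.5], "dr": [0, 0, 0], "fingers": 1}

```text
time: 2.08
tool_pos: [0.4468, 0.153, 0.1029]
tool_rot: [3.141, 0.002, 3.09]
contact_force: [0.4, 0.2, -0.5]
opening: 0.0766
grip_force: 0.0
```

Emit:
step_arm:
  increments:
    - {"delta_pos": [0, 0, 0], "dr": [0, 0, 0], "fingers": 1}
    - {"delta_pos": [0, 0, 0], "dr": [0, 0, 0], "fingers": 1}
    - {"delta_pos": [0, 0, 0], "dr": [0, 0, 0], "fingers": 1}
    - {"delta_pos": [0, 0, 0], "dr": [0, 0, 0], "fingers": 1}
    - {"delta_pos": [0, 0, 0], "dr": [0, 0, 0], "fingers": 1}

```text
time: 2.7
tool_pos: [0.4461, 0.1526, 0.1019]
tool_rot: [-3.141, 0.0, 3.09]
contact_force: [-0.2, -1.7, 3.0]
opening: 0.0402
grip_force: 25.0
```

Emit:
step_arm:
  increments:
    - {"delta_pos": [0, 0, -0.8], "dr": [0, 0, 0], "fingers": 1}
    - {"delta_pos": [0, 0, -1.6], "dr": [0, 0, 0], "fingers": 1}
    - {"delta_pos": [0, 0, -2.5], "dr": [0, 0, 0], "fingers": 1}
    - {"delta_pos": [0, 0, -2.5], "dr": [0, 0, 0], "fingers": 1}
    - {"delta_pos": [0, 0, -2.5], "dr": [0, 0, 0], "fingers": 1}

```text
time: 3.32
tool_pos: [0.4459, 0.1528, 0.1267]
tool_rot: [3.142, -0.0, 3.09]
contact_force: [0.3, 0.5, -2.6]
opening: 0.0402
grip_force: 25.0
```

```bash
python3 d.py .5383 .1447 .127 177; python3 - <<'E'
from h import *
a=viewer.read_camera("scene")[110:260,200:390,::-1]
cv2.imwrite("pics/c4.png",cv2.resize(a,None,fx=4,fy=4,interpolation=cv2.INTER_CUBIC))
E
```

```text
3.325 [0.446 0.153 0.127] [179.995  -0.004 177.022] op 0.04023952441341129 F [ 0.341  0.496 -2.575]
cm [-9.269 -0.324 -0.033] dr [ 0.005 -0.004  0.022]
```

View pics/c4.png

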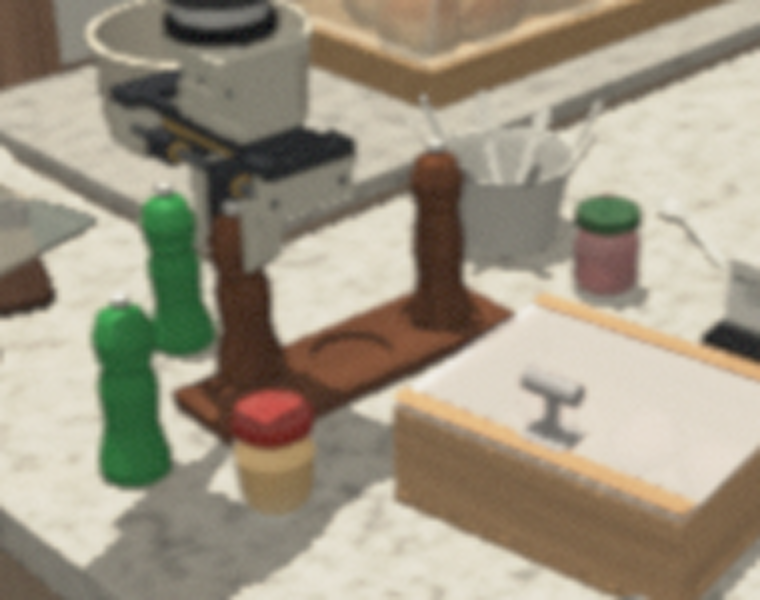

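The short mill hangs upright in the grip and clear of its well (crop (245,310)). The middle well at (350,350) is free. I'll move it there and lower it.

Emit:
step_arm:
  increments:
    - {"delta_pos": [-2, -0.1, 0], "dr": [0, 0, 0], "fingers": 1}
    - {"delta_pos": [-4.5, -0.2, 0], "dr": [0, 0, 0], "fingers": 1}
    - {"delta_pos": [-7, -0.3, 0], "dr": [0, 0, 0], "fingers": 1}
    - {"delta_pos": [-8.7, -0.3, 0], "dr": [0, 0, 0], "fingers": 1}
    - {"delta_pos": [-9.3, -0.3, 0], "dr": [0, 0, 0], "fingers": 1}

```text
time: 4.0
tool_pos: [0.5392, 0.1447, 0.1261]
tool_rot: [-3.142, -0.001, 3.089]
contact_force: [-0.2, 0.1, -2.0]
opening: 0.0404
grip_force: 25.0
```

Emit:
step_arm:
  increments:
    - {"delta_pos": [0, 0, 0], "dr": [0, 0, 0], "fingers": 1}
    - {"delta_pos": [0, 0, 0.7], "dr": [0, 0, 0], "fingers": 1}
    - {"delta_pos": [0, 0, 1.4], "dr": [0, 0, 0], "fingers": 1}
    - {"delta_pos": [0, 0, 2.1], "dr": [0, 0, 0], "fingers": 1}
    - {"delta_pos": [0, 0, 2.5], "dr": [0, 0, 0], "fingers": 1}

```text
time: 4.62
tool_pos: [0.5388, 0.1448, 0.1017]
tool_rot: [-3.141, 0.0, 3.09]
contact_force: [-2.1, -2.7, 21.1]
opening: 0.0401
grip_force: 25.0
```

```bash
python3 d.py .5383 .1447 .102 177
```

```text
4.625 [0.539 0.145 0.102] [-179.987    0.017  177.031] op 0.04006227877270546 F [-2.054 -2.749 21.077]
cm [ 0.048 -0.013 -0.027] dr [-0.013  0.017  0.031]
```

Emit:
step_arm:
  increments:
    - {"delta_pos": [0, 0, -0.1], "dr": [0, 0, 0], "fingers": 1}
    - {"delta_pos": [0, 0, -0.1], "dr": [0, 0, 0], "fingers": -0.2}
    - {"delta_pos": [0, 0, -0.1], "dr": [0, 0, 0], "fingers": -1}
    - {"delta_pos": [0, 0, -0.1], "dr": [0, 0, 0], "fingers": -1}
    - {"delta_pos": [0, 0, -0.1], "dr": [0, 0, 0], "fingers": -1}

```text
time: 5.25
tool_pos: [0.5388, 0.1449, 0.1028]
tool_rot: [3.141, 0.0, 3.09]
contact_force: [-0.6, 0.2, -0.3]
opening: 0.0755
grip_force: 0.0
```

Emit:
step_arm:
  increments:
    - {"delta_pos": [0, 0, 0], "dr": [0, 0, 0], "fingers": -1}
    - {"delta_pos": [0, 0, -2], "dr": [0, 0, 0], "fingers": -1}
    - {"delta_pos": [0, 0, -5], "dr": [0, 0, 0], "fingers": -1}
    - {"delta_pos": [0, 0, -8], "dr": [0, 0, 0], "fingers": -1}
    - {"delta_pos": [0, 0, -10], "dr": [0, 0, 0], "fingers": -1}

```text
time: 5.88
tool_pos: [0.5391, 0.145, 0.2043]
tool_rot: [3.141, 0.002, 3.09]
contact_force: [0.2, 0.2, -0.2]
opening: 0.0919
grip_force: 0.0
```

```bash
python3 d.py .626 .1405 .1215 177; python3 - <<'E'
from h import *
a=viewer.read_camera("scene")[110:260,200:390,::-1];b=viewer.read_camera("top")[130:280,220:410,::-1]
cv2.imwrite("pics/c5.png",cv2.resize(np.hstack([a,b]),None,fx=2.1,fy=2.1,interpolation=cv2.INTER_CUBIC))
E
```

```text
5.875 [0.539 0.145 0.204] [179.977   0.1   177.02 ] op 0.09190438368546537 F [ 0.21   0.155 -0.152]
cm [-8.686  0.001  8.295] dr [0.023 0.1   0.02 ]
```

View pics/c5.png

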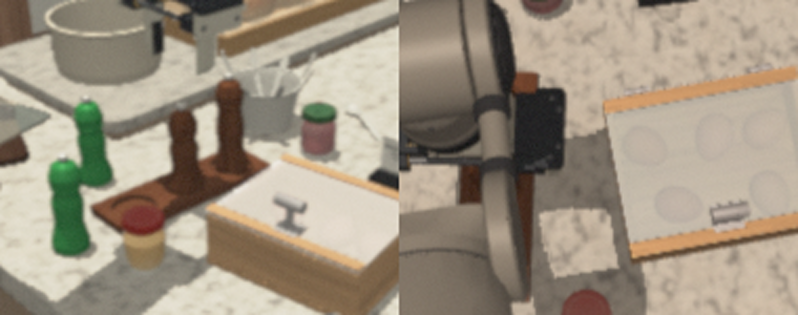

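The short mill stands upright in the middle well (left crop (183,150)), and the near well at (130,208) is free. Next is the tall mill.

Emit:
step_arm:
  increments:
    - {"delta_pos": [-3, 0, 0], "dr": [0, 0, 0], "fingers": -1}
    - {"delta_pos": [-6, 0, 0], "dr": [0, 0, 0], "fingers": -1}
    - {"delta_pos": [-8.7, 0, 0], "dr": [0, 0, 0], "fingers": -1}
    - {"delta_pos": [-8.7, 0, 0], "dr": [0, 0, 0], "fingers": -1}
    - {"delta_pos": [-8.7, 0, 2], "dr": [0, 0, 0], "fingers": -1}

```text
time: 6.6
tool_pos: [0.6256, 0.1405, 0.1828]
tool_rot: [3.141, 0.001, 3.09]
contact_force: [-0.0, -0.2, 0.1]
opening: 0.0913
grip_force: 0.0
```

```bash
python3 d.py .626 .1405 .1205 177;python3 -c "
from h import *
print(proj('scene',[.5388,.1448,.141]))"
```

```text
6.6 [0.626 0.14  0.183] [179.98    0.075 177.019] op 0.09130906868375699 F [-0.03  -0.215  0.137]
cm [-0.029  0.001  6.226] dr [0.02  0.075 0.019]
[286.28658852 159.56277333]
```

Emit:
step_arm:
  increments:
    - {"delta_pos": [0, 0, 2], "dr": [0, 0, 0], "fingers": -1}
    - {"delta_pos": [0, 0, 4], "dr": [0, 0, 0], "fingers": -1}
    - {"delta_pos": [0, 0, 6.2], "dr": [0, 0, 0], "fingers": -1}
    - {"delta_pos": [0, 0, 6.2], "dr": [0, 0, 0], "fingers": -1}
    - {"delta_pos": [0, 0, 6.2], "dr": [0, 0, 0], "fingers": 1}

```text
time: 7.22
tool_pos: [0.6255, 0.1405, 0.1214]
tool_rot: [3.141, 0.001, 3.09]
contact_force: [-0.0, 0.0, 0.3]
opening: 0.0859
grip_force: 0.0
```

Emit:
step_arm:
  increments:
    - {"delta_pos": [0, 0, 0], "dr": [0, 0, 0], "fingers": 1}
    - {"delta_pos": [0, 0, 0], "dr": [0, 0, 0], "fingers": 1}
    - {"delta_pos": [0, 0, 0], "dr": [0, 0, 0], "fingers": 1}
    - {"delta_pos": [0, 0, 0], "dr": [0, 0, 0], "fingers": 1}
    - {"delta_pos": [0, 0, 0], "dr": [0, 0, 0], "fingers": 1}

```text
time: 7.85
tool_pos: [0.6257, 0.1403, 0.1208]
tool_rot: [3.142, 0.0, 3.09]
contact_force: [-0.1, 0.5, 0.3]
opening: 0.0407
grip_force: 25.0
```

Emit:
step_arm:
  increments:
    - {"delta_pos": [0, 0, 0], "dr": [0, 0, 0], "fingers": 1}
    - {"delta_pos": [0, 0, -1], "dr": [0, 0, 0], "fingers": 1}
    - {"delta_pos": [0, 0, -2], "dr": [0, 0, 0], "fingers": 1}
    - {"delta_pos": [0, 0, -5], "dr": [0, 0, 0], "fingers": 1}
    - {"delta_pos": [0, 0, -8], "dr": [0, 0, 0], "fingers": 1}

```text
time: 8.48
tool_pos: [0.6256, 0.1404, 0.2021]
tool_rot: [3.141, 0.0, 3.09]
contact_force: [0.2, -0.6, -2.2]
opening: 0.0408
grip_force: 25.0
```

Emit:
step_arm:
  increments:
    - {"delta_pos": [0, 0, -3], "dr": [0, 0, 0], "fingers": 1}
    - {"delta_pos": [0, 0, -6], "dr": [0, 0, 0], "fingers": 1}
    - {"delta_pos": [0, 0, -9], "dr": [0, 0, 0], "fingers": 1}
    - {"delta_pos": [0, 0, -9], "dr": [0, 0, 0], "fingers": 1}
    - {"delta_pos": [0, 0, -9], "dr": [0, 0, 0], "fingers": 1}

```text
time: 9.1
tool_pos: [0.6251, 0.1403, 0.2895]
tool_rot: [-3.141, -0.002, 3.09]
contact_force: [-0.3, -0.3, -1.8]
opening: 0.0405
grip_force: 25.0
```

Emit:
step_arm:
  increments:
    - {"delta_pos": [3, 0, 0], "dr": [0, 0, 0], "fingers": 1}
    - {"delta_pos": [6, 0, 0], "dr": [0, 0, 0], "fingers": 1}
    - {"delta_pos": [9, 0, 0], "dr": [0, 0, 0], "fingers": 1}
    - {"delta_pos": [12, 0, 0], "dr": [0, 0, 0], "fingers": 1}
    - {"delta_pos": [15, 0, 0], "dr": [0, 0, 0], "fingers": 1}

```text
time: 9.72
tool_pos: [0.474, 0.1481, 0.289]
tool_rot: [-3.141, -0.003, 3.09]
contact_force: [-0.3, 0.3, -0.8]
opening: 0.0405
grip_force: 25.0
```

Emit:
step_arm:
  increments:
    - {"delta_pos": [2, 0, 0], "dr": [0, 0, 0], "fingers": 1}
    - {"delta_pos": [2.8, 0, 0], "dr": [0, 0, 0], "fingers": 1}
    - {"delta_pos": [2.8, 0, 0], "dr": [0, 0, 0], "fingers": 1}
    - {"delta_pos": [2.8, 0, 0], "dr": [0, 0, 0], "fingers": 1}
    - {"delta_pos": [2.8, 0, 0], "dr": [0, 0, 0], "fingers": 1}

```text
time: 10.35
tool_pos: [0.4484, 0.1495, 0.2904]
tool_rot: [-3.142, -0.0, 3.089]
contact_force: [1.0, 0.1, -2.0]
opening: 0.0409
grip_force: 25.0
```

```bash
python3 d.py .4482 .1494 .1205 177
```

```text
10.35 [0.448 0.15  0.29 ] [-179.997   -0.022  177.003] op 0.04093114492846049 F [ 0.978  0.133 -2.028]
cm [ 0.011 -0.014 16.987] dr [-0.003 -0.022  0.003]
```

Emit:
step_arm:
  increments:
    - {"delta_pos": [0, 0, 4], "dr": [0, 0, 0], "fingers": 1}
    - {"delta_pos": [0, 0, 8], "dr": [0, 0, 0], "fingers": 1}
    - {"delta_pos": [0, 0, 12], "dr": [0, 0, 0], "fingers": 1}
    - {"delta_pos": [0, 0, 14], "dr": [0, 0, 0], "fingers": 1}
    - {"delta_pos": [0, 0, 14.5], "dr": [0, 0, 0], "fingers": 1}

```text
time: 10.98
tool_pos: [0.4475, 0.1495, 0.1444]
tool_rot: [-3.141, -0.003, 3.089]
contact_force: [1.7, -0.4, -1.3]
opening: 0.0405
grip_force: 25.0
```

Emit:
step_arm:
  increments:
    - {"delta_pos": [0, 0, 0.5], "dr": [0, 0, 0], "fingers": 1}
    - {"delta_pos": [0, 0, 1], "dr": [0, 0, 0], "fingers": 1}
    - {"delta_pos": [0, 0, 1.6], "dr": [0, 0, 0], "fingers": 1}
    - {"delta_pos": [0, 0, 2.2], "dr": [0, 0, 0], "fingers": 1}
    - {"delta_pos": [0, 0, 2.4], "dr": [0, 0, 0], "fingers": 1}

```text
time: 11.6
tool_pos: [0.4477, 0.1496, 0.1213]
tool_rot: [-3.142, -0.001, 3.09]
contact_force: [0.9, 1.1, -1.5]
opening: 0.0408
grip_force: 25.0
```

Emit:
step_arm:
  increments:
    - {"delta_pos": [0, 0, 0.1], "dr": [0, 0, 0], "fingers": 1}
    - {"delta_pos": [0, 0, 0.1], "dr": [0, 0, 0], "fingers": 1}
    - {"delta_pos": [0, 0, 0.1], "dr": [0, 0, 0], "fingers": -0.2}
    - {"delta_pos": [0, 0, 0.1], "dr": [0, 0, 0], "fingers": -1}
    - {"delta_pos": [0, 0, 0.1], "dr": [0, 0, 0], "fingers": -1}

```text
time: 12.22
tool_pos: [0.448, 0.1497, 0.1209]
tool_rot: [3.141, 0.0, 3.09]
contact_force: [-0.3, 0.3, 0.6]
opening: 0.0661
grip_force: 0.0
```

Emit:
step_arm:
  increments:
    - {"delta_pos": [0, 0, 0], "dr": [0, 0, 0], "fingers": -1}
    - {"delta_pos": [0, 0, 0], "dr": [0, 0, 0], "fingers": -1}
    - {"delta_pos": [0, 0, -3], "dr": [0, 0, 0], "fingers": -1}
    - {"delta_pos": [0, 0, -6], "dr": [0, 0, 0], "fingers": -1}
    - {"delta_pos": [0, 0, -9], "dr": [0, 0, 0], "fingers": -1}

```text
time: 12.85
tool_pos: [0.4478, 0.1496, 0.2116]
tool_rot: [3.142, -0.0, 3.09]
contact_force: [0.2, -0.9, -0.7]
opening: 0.0921
grip_force: 0.0
```

Emit:
step_arm:
  increments:
    - {"delta_pos": [-3, 0, 0], "dr": [0, 0, 0], "fingers": -1}
    - {"delta_pos": [-6, 0, 0], "dr": [0, 0, 0], "fingers": -1}
    - {"delta_pos": [-9.1, 0, 0], "dr": [0, 0, 0], "fingers": -1}
    - {"delta_pos": [-9.1, 0, 0], "dr": [0, 0, 0], "fingers": -1}
    - {"delta_pos": [-9.1, 0, 0], "dr": [0, 0, 0], "fingers": -1}

```text
time: 13.48
tool_pos: [0.538, 0.1449, 0.2104]
tool_rot: [-3.142, -0.001, 3.09]
contact_force: [-0.8, 0.2, 0.7]
opening: 0.0921
grip_force: 0.0
```

```bash
python3 d.py .5388 .1448 .1017 177; python3 - <<'E'
from h import *
a=viewer.read_camera("scene")[110:260,200:390,::-1]
cv2.imwrite("pics/c6.png",cv2.resize(a,None,fx=3,fy=3,interpolation=cv2.INTER_CUBIC))
E
```

```text
13.475 [0.538 0.145 0.21 ] [-179.995   -0.074  177.019] op 0.09209157657525409 F [-0.761  0.163  0.656]
cm [-0.099 -0.007 10.867] dr [-0.005 -0.074  0.019]
```

View pics/c6.png

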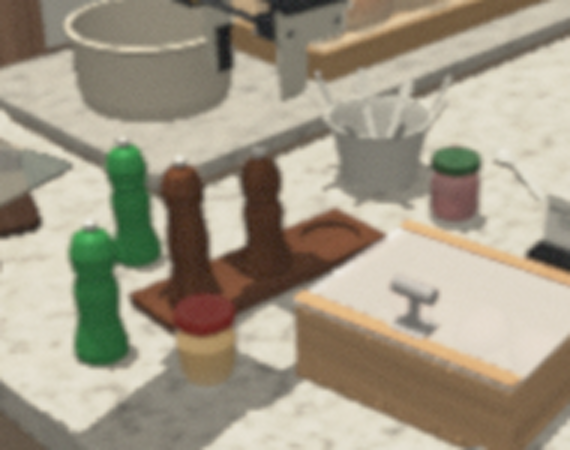

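The tall mill stands upright in the near well (crop (188,235)), the short one is in the middle (265,215), and the far well (332,232) is empty. Now the short mill goes to the far well.

Emit:
step_arm:
  increments:
    - {"delta_pos": [-0.1, 0, 3], "dr": [0, 0, 0], "fingers": -1}
    - {"delta_pos": [-0.1, 0, 6], "dr": [0, 0, 0], "fingers": -1}
    - {"delta_pos": [-0.1, 0, 9], "dr": [0, 0, 0], "fingers": -1}
    - {"delta_pos": [-0.1, 0, 10.9], "dr": [0, 0, 0], "fingers": -1}
    - {"delta_pos": [-0.1, 0, 10.9], "dr": [0, 0, 0], "fingers": -1}

```text
time: 14.15
tool_pos: [0.5382, 0.1449, 0.1008]
tool_rot: [-3.141, -0.003, 3.09]
contact_force: [-0.3, 0.6, 0.9]
opening: 0.0914
grip_force: 0.0
```

Emit:
step_arm:
  increments:
    - {"delta_pos": [0, 0, 0], "dr": [0, 0, 0], "fingers": 1}
    - {"delta_pos": [0, 0, 0], "dr": [0, 0, 0], "fingers": 1}
    - {"delta_pos": [0, 0, 0], "dr": [0, 0, 0], "fingers": 1}
    - {"delta_pos": [0, 0, 0], "dr": [0, 0, 0], "fingers": 1}
    - {"delta_pos": [0, 0, 0], "dr": [0, 0, 0], "fingers": 1}

```text
time: 14.78
tool_pos: [0.5398, 0.1449, 0.1018]
tool_rot: [3.141, 0.0, 3.09]
contact_force: [0.4, 0.9, -0.9]
opening: 0.0463
grip_force: 0.0
```

Emit:
step_arm:
  increments:
    - {"delta_pos": [0, 0, 0], "dr": [0, 0, 0], "fingers": 1}
    - {"delta_pos": [0, 0, -1], "dr": [0, 0, 0], "fingers": 1}
    - {"delta_pos": [0, 0, -2], "dr": [0, 0, 0], "fingers": 1}
    - {"delta_pos": [0, 0, -2.5], "dr": [0, 0, 0], "fingers": 1}
    - {"delta_pos": [0, 0, -2.5], "dr": [0, 0, 0], "fingers": 1}

```text
time: 15.4
tool_pos: [0.54, 0.1449, 0.1273]
tool_rot: [3.141, 0.001, 3.09]
contact_force: [1.2, 0.1, -2.0]
opening: 0.0402
grip_force: 25.0
```

Emit:
step_arm:
  increments:
    - {"delta_pos": [-2, 0, 0], "dr": [0, 0, 0], "fingers": 1}
    - {"delta_pos": [-4.5, 0, 0], "dr": [0, 0, 0], "fingers": 1}
    - {"delta_pos": [-7, 0, 0], "dr": [0, 0, 0], "fingers": 1}
    - {"delta_pos": [-9, 0, 0], "dr": [0, 0, 0], "fingers": 1}
    - {"delta_pos": [-9, 0, 0], "dr": [0, 0, 0], "fingers": 1}

```text
time: 16.02
tool_pos: [0.6302, 0.1399, 0.1259]
tool_rot: [-3.142, -0.0, 3.089]
contact_force: [-0.1, 0.7, -1.6]
opening: 0.04
grip_force: 25.0
```

```bash
python3 d.py .6282 .140 .102 177
```

```text
16.025 [0.63  0.14  0.126] [-179.999   -0.025  176.992] op 0.040006154521839754 F [-0.082  0.664 -1.62 ]
cm [ 0.195 -0.003  2.391] dr [-0.001 -0.025 -0.008]
```

Emit:
step_arm:
  increments:
    - {"delta_pos": [0.1, 0, 0], "dr": [0, 0, 0], "fingers": 1}
    - {"delta_pos": [0.1, 0, 0.8], "dr": [0, 0, 0], "fingers": 1}
    - {"delta_pos": [0.1, 0, 1.6], "dr": [0, 0, 0], "fingers": 1}
    - {"delta_pos": [0.1, 0, 2.3], "dr": [0, 0, 0], "fingers": 1}
    - {"delta_pos": [0.1, 0, 2.4], "dr": [0, 0, 0], "fingers": 1}

```text
time: 16.65
tool_pos: [0.6282, 0.1402, 0.102]
tool_rot: [-3.141, -0.001, 3.09]
contact_force: [0.3, 0.0, -1.9]
opening: 0.0403
grip_force: 25.0
```

Emit:
step_arm:
  increments:
    - {"delta_pos": [0, 0, 0], "dr": [0, 0, 0], "fingers": 1}
    - {"delta_pos": [0, 0, 0], "dr": [0, 0, 0], "fingers": 1}
    - {"delta_pos": [0, 0, 0], "dr": [0, 0, 0], "fingers": -0.2}
    - {"delta_pos": [0, 0, 0], "dr": [0, 0, 0], "fingers": -1}
    - {"delta_pos": [0, 0, 0], "dr": [0, 0, 0], "fingers": -1}

```text
time: 17.27
tool_pos: [0.6288, 0.1403, 0.103]
tool_rot: [3.141, 0.001, 3.09]
contact_force: [0.2, 0.3, -0.5]
opening: 0.0654
grip_force: 0.0
```

Emit:
step_arm:
  increments:
    - {"delta_pos": [0, 0, 0], "dr": [0, 0, 0], "fingers": -1}
    - {"delta_pos": [0, 0, 0], "dr": [0, 0, 0], "fingers": -1}
    - {"delta_pos": [0, 0, -3], "dr": [0, 0, 0], "fingers": -1}
    - {"delta_pos": [0, 0, -6], "dr": [0, 0, 0], "fingers": -1}
    - {"delta_pos": [0, 0, -11], "dr": [0, 0, 0], "fingers": -1}

```text
time: 17.9
tool_pos: [0.6277, 0.1401, 0.2122]
tool_rot: [-3.141, -0.004, 3.089]
contact_force: [0.8, 0.8, -0.1]
opening: 0.0911
grip_force: 0.0
```

```bash
python3 d.py .4834 -.1122 .227 188.7
```

```text
17.9 [0.628 0.14  0.212] [-179.973   -0.214  177.015] op 0.09109887509079968 F [ 0.816  0.766 -0.115]
cm [ 13.1   -25.949  -1.423] dr [ -0.005  -0.216 -11.685]
```

Emit:
step_arm:
  increments:
    - {"delta_pos": [2, -5, -1], "dr": [0, 0, -3], "fingers": -1}
    - {"delta_pos": [5, -10, -1], "dr": [0, 0, -6], "fingers": -1}
    - {"delta_pos": [8, -16, -1], "dr": [0, 0, -9], "fingers": -1}
    - {"delta_pos": [11, -21, -1], "dr": [0, 0, -11.7], "fingers": -1}
    - {"delta_pos": [13.1, -25.9, -1], "dr": [0, 0, -11.7], "fingers": -1}

```text
time: 18.52
tool_pos: [0.4829, -0.113, 0.223]
tool_rot: [-3.141, 0.0, -2.989]
contact_force: [1.2, -0.7, -0.1]
opening: 0.0918
grip_force: 0.0
```

```bash
python3 d.py .4834 -.1122 .1 188.7; python3 - <<'E'
from h import *
a=viewer.read_camera("scene")[110:260,225:415,::-1];b=viewer.read_camera("top")[130:280,240:430,::-1]
cv2.imwrite("pics/c7.png",cv2.resize(np.hstack([a,b]),None,fx=2.1,fy=2.1,interpolation=cv2.INTER_CUBIC))
E
```

```text
18.525 [ 0.483 -0.113  0.223] [-179.985    0.023 -171.259] op 0.09184208177284396 F [ 1.234 -0.713 -0.086]
cm [-0.062  0.078 12.303] dr [-0.015  0.023  0.041]
```

View pics/c7.png

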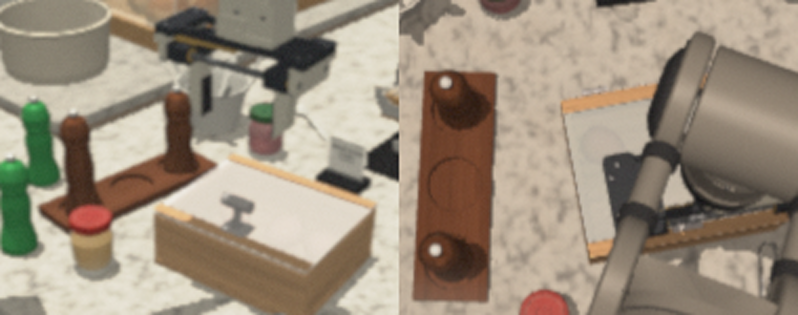

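Both mills stand upright in swapped wells: tall near at (75,160) and short far at (180,130), with the middle well empty. The lid is shut and the hand is above the knob (235,210). I'll go down and grip the bar by its ends.

Emit:
step_arm:
  increments:
    - {"delta_pos": [0, 0.1, 3], "dr": [0, 0, 0], "fingers": -1}
    - {"delta_pos": [0, 0.1, 6], "dr": [0, 0, 0], "fingers": -1}
    - {"delta_pos": [0, 0.1, 9], "dr": [0, 0, 0], "fingers": -1}
    - {"delta_pos": [0, 0.1, 11], "dr": [0, 0, 0], "fingers": -1}
    - {"delta_pos": [0, 0.1, 12.3], "dr": [0, 0, 0], "fingers": -1}

```text
time: 19.25
tool_pos: [0.4843, -0.1098, 0.0988]
tool_rot: [3.141, -0.001, -2.989]
contact_force: [-0.6, 0.4, 0.9]
opening: 0.0918
grip_force: 0.0
```

Emit:
step_arm:
  increments:
    - {"delta_pos": [0, 0, 0], "dr": [0, 0, 0], "fingers": -1}
    - {"delta_pos": [0, 0, 0], "dr": [0, 0, 0], "fingers": -0.2}
    - {"delta_pos": [0, 0, 0], "dr": [0, 0, 0], "fingers": 0}
    - {"delta_pos": [0, 0, 0], "dr": [0, 0, 0], "fingers": 1}
    - {"delta_pos": [0, 0, 0], "dr": [0, 0, 0], "fingers": 1}

```text
time: 19.88
tool_pos: [0.4843, -0.1107, 0.1]
tool_rot: [-3.141, 0.001, -2.989]
contact_force: [-0.5, -0.1, 0.2]
opening: 0.0567
grip_force: 0.0
```

Emit:
step_arm:
  increments:
    - {"delta_pos": [0, 0, 0], "dr": [0, 0, 0], "fingers": 1}
    - {"delta_pos": [0, 0, 0], "dr": [0, 0, 0], "fingers": 1}
    - {"delta_pos": [0, 0, 0], "dr": [0, 0, 0], "fingers": 1}
    - {"delta_pos": [0, 0, 0], "dr": [0, 0, 0], "fingers": 1}
    - {"delta_pos": [0, 0, 0], "dr": [0, 0, 0], "fingers": 1}

```text
time: 20.5
tool_pos: [0.4845, -0.1121, 0.0998]
tool_rot: [-3.139, 0.0, -2.989]
contact_force: [0.2, -6.0, -1.2]
opening: 0.0397
grip_force: 25.0
```

```bash
python3 d.py .4834 -.1122 .1 188.7; python3 -c "
import numpy as np
r=np.hypot(.155,.044);a=np.arctan2(44,155)
for d in range(5,51,5):
  b=a+np.radians(d);print(d,'tool x cm %.2f z cm %.2f'%(-(.155-r*np.cos(b))*100,-(r*np.sin(b)-.044)*100))"
```

```text
20.5 [ 0.484 -0.112  0.1  ] [-179.868    0.022 -171.275] op 0.03969560737965063 F [ 0.206 -5.981 -1.228]
cm [ 0.108  0.001 -0.019] dr [-0.132  0.022  0.025]
5 tool x cm -0.44 z cm -1.33
10 tool x cm -1.00 z cm -2.62
15 tool x cm -1.67 z cm -3.86
20 tool x cm -2.44 z cm -5.04
25 tool x cm -3.31 z cm -6.14
30 tool x cm -4.28 z cm -7.16
35 tool x cm -5.33 z cm -8.09
40 tool x cm -6.45 z cm -8.93
45 tool x cm -7.65 z cm -9.67
50 tool x cm -8.91 z cm -10.30
```

Emit:
step_arm:
  increments:
    - {"delta_pos": [-0.4, -0.1, -1.3], "dr": [0, 0, 0], "fingers": 1}
    - {"delta_pos": [-1.0, -0.1, -2.6], "dr": [0, 0, 0], "fingers": 1}
    - {"delta_pos": [-1.7, -0.1, -3.9], "dr": [0, 0, 0], "fingers": 1}
    - {"delta_pos": [-2.4, -0.1, -5.0], "dr": [0, 0, 0], "fingers": 1}
    - {"delta_pos": [-3.3, -0.1, -6.1], "dr": [0, 0, 0], "fingers": 1}

```text
time: 21.12
tool_pos: [0.5171, -0.107, 0.1611]
tool_rot: [-3.141, -0.001, -2.989]
contact_force: [1.6, -4.5, -5.1]
opening: 0.0397
grip_force: 25.0
```

Emit:
step_arm:
  increments:
    - {"delta_pos": [-1.0, -0.1, -1.0], "dr": [0, 0, 0], "fingers": 1}
    - {"delta_pos": [-2.0, -0.1, -2.0], "dr": [0, 0, 0], "fingers": 1}
    - {"delta_pos": [-3.1, -0.1, -2.8], "dr": [0, 0, 0], "fingers": 1}
    - {"delta_pos": [-4.35, -0.1, -3.55], "dr": [0, 0, 0], "fingers": 1}
    - {"delta_pos": [-4.35, -0.1, -3.55], "dr": [0, 0, 0], "fingers": 1}

```text
time: 21.75
tool_pos: [0.5601, -0.1005, 0.1965]
tool_rot: [3.141, -0.001, -2.989]
contact_force: [-2.4, -0.2, 0.5]
opening: 0.0398
grip_force: 25.0
```

```bash
python3 - <<'E'
from h import *
s=robot.observe();p=s["tool_pos"];print(p,s["contact_force"],s["opening"],s["grip_force"])
g0=np.array([.4845,-.1121,.1188]);g=p+np.array([0,0,.0188])
h=np.array([np.cos(np.radians(8.7)),np.sin(np.radians(8.7))])
hx=.155-(g-g0)[:2]@h; print("angle from grasp deg",np.degrees(np.arctan2(g[2]-.075,hx)-np.arctan2(44,155)),"r",np.hypot(hx,g[2]-.075))
a=viewer.read_camera("scene")[80:260,225:415,::-1];b=viewer.read_camera("top")[110:290,240:430,::-1]
cv2.imwrite("pics/c8.png",cv2.resize(np.hstack([a,b]),None,fx=2.1,fy=2.1,interpolation=cv2.INTER_CUBIC))
E
```

```text
[ 0.56008831 -0.10050616  0.19647127] [-2.38321706 -0.18323288  0.53166187] 0.039779998414248854 25.00009775161743
angle from grasp deg 44.9109900624858 r 0.16075644286662513
```

View pics/c8.png

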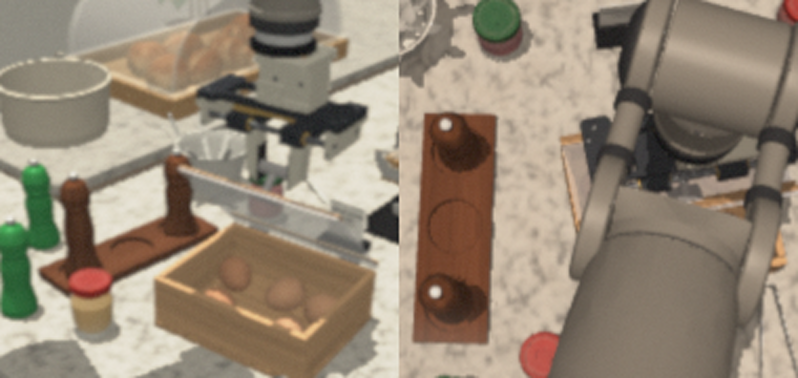

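The eggs are visible and the lid is tilted up in the grip. Both mills stand in place. I'll check the lid angle from its front-strip corner at scene crop (180,166), i.e. pixel (311,159), and the right one near (365,232), pixel (399,190).

```bash
python3 - <<'E'
from h import *
c=np.radians(8.7);h=np.array([np.cos(c),np.sin(c),0]);y=np.array([-h[1],h[0],0])
k=np.array([.4845,-.1121,0])  # knob shut
L=np.mean([[ .6164,.0174],[.6484,-.1987],[.4728,-.2229],[.4391,-.0076]],0)
H=np.r_[L,0]+.09*h+[0,0,.075]; print("hinge-knob",(H-k)@h,(H-k)@y)
for d in(40,42.5,45,47.5,50):
    t=np.radians(d);f=-h*np.cos(t)+[0,0,np.sin(t)];n=h*np.sin(t)+[0,0,np.cos(t)]
    print(d,[proj("scene",H+.18*f+o*n+s*.11*y).round(1).tolist() for s in(1,-1) for o in(.009,0)])
im=cv2.imread("pics/c8.png")[120:300,140:400]
cv2.imwrite("pics/c9.png",cv2.resize(im,None,fx=3,fy=3))
E
```

```text
hinge-knob 0.1503724092005702 1.8229616046655936e-05
40 [[307.4, 163.1], [306.0, 166.3], [383.7, 187.9], [382.3, 191.6]]
42.5 [[308.7, 160.3], [307.2, 163.5], [385.1, 184.8], [383.6, 188.4]]
45 [[310.0, 157.6], [308.5, 160.8], [386.4, 181.8], [384.9, 185.3]]
47.5 [[311.4, 155.0], [309.8, 158.1], [387.9, 178.8], [386.3, 182.3]]
50 [[312.8, 152.5], [311.2, 155.4], [389.3, 175.9], [387.7, 179.3]]
```

View pics/c9.png

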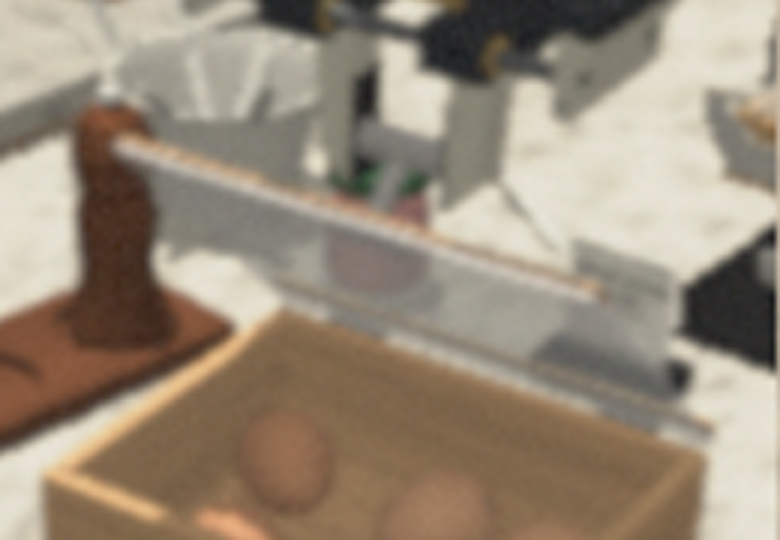

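The close crop shows the bar held between the fingertips. The strip ends measure (310.4,158.6) and (387.7,183.2) against (310.0,157.6) and (386.4,181.8) predicted at 45°. That puts the lid at about 44–45°, so I'm handing in.

```bash
python3 -c "
from cell import robot
print(robot.hand_in())"
```

```text
the job is handed in; nothing more can be done
None
```

The mills are swapped, both upright in their new wells, and I handed the job in at about 22 s with the gripper still holding the lid by its knob at about 45° (44.9° from the grasp position, about 44° from the image).

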